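# Lock the rotor and take the spinner cap off a motor of unknown thread hand

### The arm

A 6-joint arm with a two-finger parallel gripper is mounted at the origin on a cart in front of the work surface, level with it; the furniture and walls round the work are solid. World frame = base frame: x ahead of the robot, y to its left, z up, the work surface at z = 0. Lengths are in m, angles in degrees, forces in N, time in s.
With the tool pointing down it reaches from about 0.35 to 0.875 m from the base axis. Payload 4.2 kg.
Tool frame: the origin (TCP) lies midway between the tips of the shut fingers; the grasp point (between the pads) lies 19 mm behind it; z points along the fingers, y is the line along which they close (so a half turn about z gives the same grasp; the last joint's range is limited). The gripper opens to 87 mm and grips with 3 to 60 N. Pads are 19 mm wide; open, the fingers measure 117 mm over their backs; the gripper's body (75 mm by 190 mm) begins 51 mm behind the grasp point.
Start: joints at [-61.902, 22.042, 0.453, 0, -68.411, -14.817], TCP at [0.144, -0.608, 0.223] pointing down, gripper open.
Joint ranges: [-179.83, 179.83], [-69.29, 118.12], [-61.27, 80.66], [-181.25, 117.63], [-171.15, -9.14], [-177.46, 177.46]. Speed limits (degrees/s): [159.86, 159.86, 180, 180, 180, 180].

### API

Orientations are given as a 3x3 rotation matrix whose columns are the frame's x, y, z axes.
In Python, from station import r, imaging, order gives the robot as it stands (r), with the cameras (imaging) and the job (order).
- The arm moves only by the shell command python3 steer.py FILE, which reads ROWS from the file FILE. ROWS is a JSON list that holds a single list of rows (three levels of brackets), with 1 to 8 rows, each of 7 numbers: the opening from 0.0 (shut) to 1.0 (fully open), then dx, dy, dz in a scale on which 1.0 is 60 cm, then a rotation vector rx, ry, rz in normalised numbers (1 is 120 degrees); each row is the pose to reach, as a shift and turn from the pose commanded when the command began, along the tool's axes at that moment; what a row does not reach only later rows make up. A row lasts 1/10 s, in which the tool goes at most 0.05 m and 8.59 degrees, less where a joint would pass 70% of its speed; a pose out of reach is approached as far as the arm can. The fingers move at their own pace and stop on an object; the grip force is fixed at half the most. Time passes only in rows, so rows that do not move let the fingers close. It prints the time, the measured TCP pose, the force, the opening and the grip force at its end. Shift and turn numbers lie between -1 and 1, and a call with a number outside is refused. Input that does not fit is refused with a message, and nothing moves.
- r.sense(): the state, without advancing time (a new reading comes with each control period).
- imaging.capture(name): name is "scene" or "top" or "wrist"; returns a dict with "pixels" (480x640x3 uint8, red, green, blue), "z_map" (480x640 float32, m along the optical axis (not along the pixel's ray), 0 where there is no reading), "K" (3x3 intrinsics, pixels), "world_from_camera" (4x4, takes a point from camera to world coordinates). Camera axes: x right, y up, looking along -z (the intrinsics and any distortion apply to the point x, -y, -z); pixel columns grow to the right and rows downward; lengths in m; the calibration is good to about 2 mm. The wrist camera is an equidistant fisheye: a pixel r from the principal point sees the ray r / f radians off the axis. A picture is of the moment at which its call begins.
- order.finish_job(): hands the job in; it is judged then, once.
The state is a dict: "time_s": time; "joints": joint angles; "joint_velocities": joint speeds; "effort": joint torques, N m; "tcp_pos": TCP position; "ee_rot": TCP orientation; "wrist_force": force on the tool from outside, world axes, zero at the start; "moment": the same for the moment, N m; "gripper_width": opening from 0.0 (shut) to 1.0 (fully open); "gripper_force": force on a finger pad.
Only numpy, scipy, OpenCV 4.12 (cv2) and the standard library are available. Lean on these libraries where they do the work, as an engineer would, in place of code of your own. Each camera call takes 0.05 s, during which the arm holds its last target. There are 200 camera calls.

### The job

Two counter-rotating motors stand on the grey bench plate: one still wears its spinner cap, the other is bare and has the locking pin in its rotor. Move the locking pin into the lock hole of the capped motor, fully home, so that its rotor cannot turn; then unscrew the cap, whose thread may be right-hand or left-hand (try gently both ways and go on the way that gives), and lift it straight off. Finish while holding the cap in the gripper, upright and still, about 10 cm above its motor, with the pin still home; do not put it down or let go, and leave the spare cap and the other things on the desk where they are.

Things in the scene. Friction and masses are not known exactly. Their poses are not given: they have to be found in the camera images.
- lock_pin: steel locking pin, upright and home in the bare motor's hole. Origin at the centre of its lower tip, z up. Shank 8 mm across, 34 mm long, chamfered tip; then a collar 16 mm across, 2.5 mm thick, which rests on the rotor's top when home; then a knurled head 12 mm across, 19.5 mm high (grip here); 56 mm in all, 30 g. Draw it up over 34 mm before moving it sideways.
- lock_hole (a point): centre of the mouth of the CAPPED motor's lock hole: round, 10 mm, in the rotor's flat top 72 mm above the desk, 32 mm from the motor's axis on the motor's -x side. It goes on into the fixed part below, 35 mm deep in all; both holes are in line at the start. Pin home: its tip is 34 mm below this point. Room beside the pin's head: 30 mm or more along the motor's y.
- capped_motor: fixed part of the motor that wears the cap; 84 mm across, axis vertical, bolted to the grey plate (118 x 256 mm, top 28 mm above the desk). Origin on its axis, at the plate's top; x horizontal, pointing away from its lock hole. Its rotor turns very easily until the pin is in (take care not to turn it), and with the pin in has about 0.06 rad of play each way.
- bare_motor: the motor without cap, the same and turned the same way, 150 mm beside the capped one along its y axis, on one side or the other. Origin as there. It shows a threaded stud 23 mm across that ends 89 mm above the desk; the locking pin stands in its hole, 32 mm from the axis on its -x side.
- cap: bare steel spinner cap screwed down on the capped motor: 30 mm across, 38 mm high, straight-sided up to 31 mm, then domed, 110 g, smooth (friction about 0.4). Origin at the centre of its lower rim, z up; screwed down, the rim is 84 mm above the desk. Grip the upper half: fingertips 14 mm or more above the rim pass over the inserted pin, whose top is 94 mm above the desk.
- cap_seat (a point): centre of the rotor's seat under the cap. Thread: three-start, right-hand (loosens counter-clockwise from above) or left-hand (clockwise), drawn anew each time. Loosening, it turns easily (under 0.1 N m), climbs 3.6 mm per rad (axial play 1 mm) and is free after about 1.8 rad; then lift it off the 15 mm stud. Tightening, it stops hard within 0.3 rad. It stays as left between grasps.
- spare_cap: the bare motor's cap, already off: same size and look, standing upright on the plate between the two motors (top 66 mm above the desk). Origin at the centre of its lower rim. To be left alone.
- caliper: calliper lying on the desk, 192 mm long, to be left alone. Origin under its middle.
- spacer_block: aluminium spacer block 25 x 40 x 40 mm standing on the desk, to be left alone. Origin at the centre of its underside.
- hex_key: hex key lying on the desk, 93 mm long, to be left alone. Origin under its middle.
- tape_roll: roll of black tape, 53 mm across, 19 mm high, lying on the desk, to be left alone. Origin at the centre of its underside.
- usb_stick: black USB stick 17 x 48 x 8 mm lying on the desk, to be left alone. Origin at the centre of its underside.

How it is judged (in metres and radians):
On the way, in this order (a step that is already met when the one before it is completed fails the run):
1. the locking pin is fully home in the lock hole of the capped motor (z of lock_pin in the frame of lock_hole below -0.029 m and horizontal distance between lock_pin and lock_hole below 0.004 m and angle between lock_pin's own z axis and vertical below 0.1 rad), for 0.2 s.
2. with the pin still home, the cap is off its thread and above the stud (all of step 1 and height (world z) of cap above 0.108 m), for 0.1 s.
At the end, for the whole second after the job is handed in: the gripper holds the cap (over 1 N), upright within 0.3 rad, still, within 60 mm of its motor's axis, its rim more than 164 mm above the desk (80 mm above its seat); the pin is home in the capped motor (tip over 29 mm below the hole's mouth, within 4 mm of its centre, tilt under 0.1 rad) (all of step 1 and height (world z) of cap above 0.164 m and horizontal distance between cap and capped_motor below 0.06 m and contact force between cap and the fingers above 1 N and angle between cap's own z axis and vertical below 0.3 rad and linear speed of cap below 0.03 m/s); the arm keeps its last pose, push and grip.
It fails at once if the spare cap or another loose thing on the desk is moved more than 30 mm (distance of any of spare_cap, caliper, spacer_block, hex_key, tape_roll, usb_stick from where it was at the start of the episode above 0.03 m).
It also fails if it takes over 64 s, if anything falls off the work surface, if the arm or the gripper's body presses on something with over 40 N, if the wrist force passes 120 N, or if a joint passes its speed limit or range.

## Working session

There is one attempt and no reset: what is moved stays moved. The work goes in short steps, Python scripts to look and compute and a shell command to move; the robot and the scene stay as the last step left them, time stands still between calls to the robot, and variables do not carry over. Pictures are saved under pics/ and viewed, at most 10 in all, crops included, and the job is handed in when it is done.

```bash
ls; mkdir -p pics
python3 - <<'E'
from station import r, imaging, order
import cv2,numpy as np
for n in("scene","top"):
    c=imaging.capture(n); cv2.imwrite(f"pics/{n}0.png",c["pixels"][:,:,::-1]); np.savez(f"/tmp/{n}0.npz",**c); print(n,c["K"].tolist(),c["world_from_camera"].round(3).tolist(),[k for k in c])
s=r.sense(); print(s["tcp_pos"],s["ee_rot"],s["time_s"],s["gripper_width"])
E
```

```text
pics
station.py
steer.py
scene [[532.159993528691, 0.0, 320.6860372602194], [0.0, 532.159993528691, 241.75162508928497], [0.0, 0.0, 1.0]] [[0.491, 0.411, -0.768, -0.235], [-0.871, 0.258, -0.419, -0.732], [0.026, 0.875, 0.484, 0.542], [0.0, 0.0, 0.0, 1.0]] ['pixels', 'z_map', 'K', 'world_from_camera']
top [[526.8171199887055, 0.0, 320.7909395669909], [0.0, 526.8171199887055, 240.57086473272784], [0.0, 0.0, 1.0]] [[0.013, 0.989, -0.147, 0.344], [-1.0, 0.01, -0.021, -0.355], [-0.019, 0.148, 0.989, 0.904], [0.0, 0.0, 0.0, 1.0]] ['pixels', 'z_map', 'K', 'world_from_camera']
[ 0.14349955 -0.60774892  0.2215873 ] [[-9.73282387e-01 -2.29610818e-01 -5.18143795e-04]
 [-2.29611389e-01  9.73280616e-01  1.85797750e-03]
 [ 7.76875798e-05  1.92730849e-03 -9.99998140e-01]] 0.1 1.003725753404102
```

View pics/top0.png

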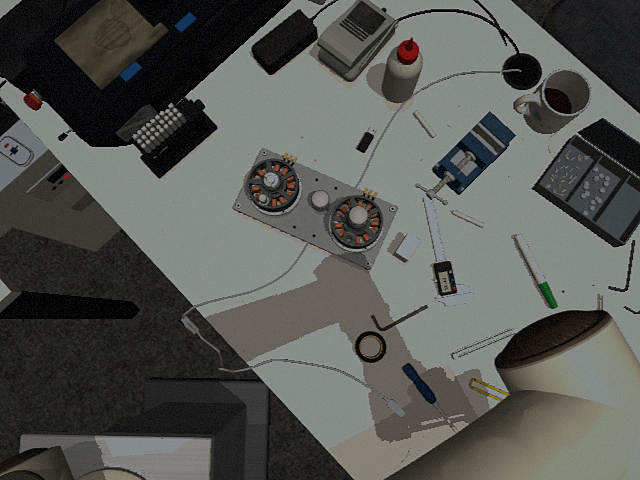

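View pics/scene0.png

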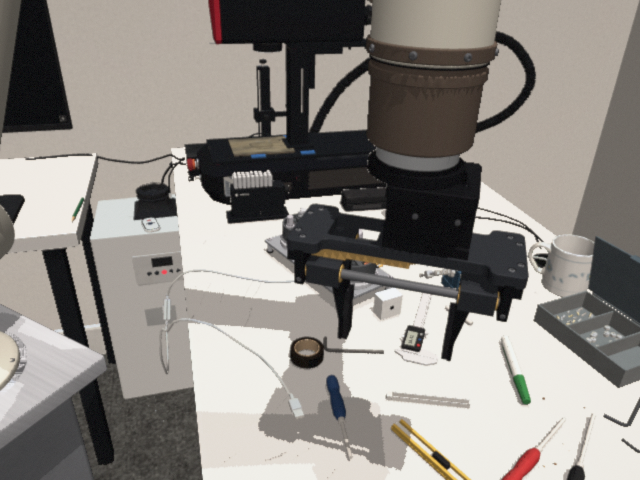

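Run:
```python
import cv2,numpy as np
c=np.load("/tmp/top0.npz"); im=c["pixels"][140:280,220:410,::-1]
cv2.imwrite("pics/top0c.png",cv2.resize(im,None,fx=4,fy=4,interpolation=cv2.INTER_CUBIC))
T=c["world_from_camera"];K=c["K"];z=c["z_map"]
for u,v in((272,181),(357,215),(320,200),(266,196),(263,198),(340,235),(404,246)):
    d=z[v,u];p=np.array([(u-K[0,2])*d/K[0,0],-(v-K[1,2])*d/K[1,1],-d,1]);print(u,v,(T@p)[:3].round(4))
```

```text
272 181 [ 0.5577 -0.2602  0.1004]
357 215 [ 0.4999 -0.3926  0.1235]
320 200 [ 0.5359 -0.3352  0.0651]
266 196 [ 0.5402 -0.2478  0.0721]
263 198 [ 0.5319 -0.2458  0.0931]
340 235 [ 0.479  -0.3682  0.0619]
404 246 [ 0.4651 -0.4741  0.0411]
```

View pics/top0c.png

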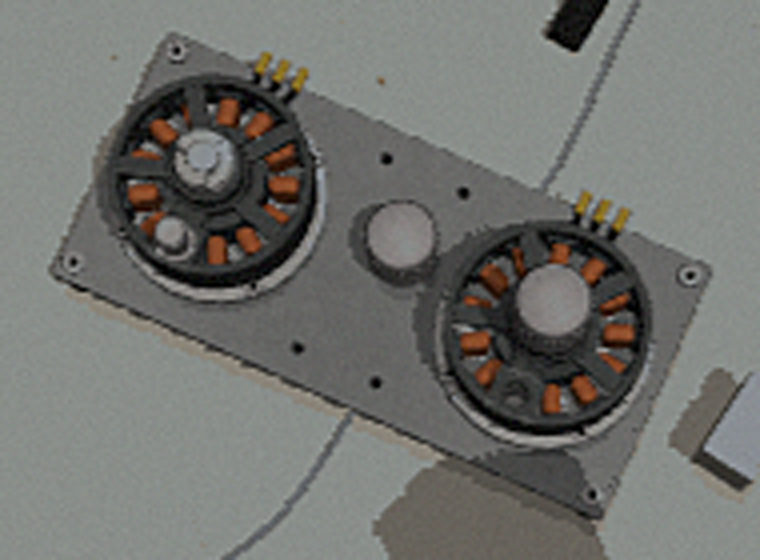

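```bash
cat > h.py <<'E'
import cv2,numpy as np
def ray(c,u,v,h,fish=False):
    K,T=c["K"],c["world_from_camera"]; x=(u-K[0,2])/K[0,0]; y=(v-K[1,2])/K[1,1]
    if fish:
        t=np.hypot(x,y); s=np.sin(t)/max(t,1e-9); d=np.array([x*s,-y*s,-np.cos(t)])
    else: d=np.array([x,-y,-1.])
    d=T[:3,:3]@d; o=T[:3,3]; return (o+d*(h-o[2])/d[2])
def pts(c):
    K,T=c["K"],c["world_from_camera"]; v,u=np.mgrid[:480,:640]; z=c["z_map"]
    p=np.stack([(u-K[0,2])*z/K[0,0],-(v-K[1,2])*z/K[1,1],-z],-1); return p@T[:3,:3].T+T[:3,3]
E
python3 - <<'E'
from h import *
c=np.load("/tmp/top0.npz"); P=pts(c); Z=P[...,2]
R=lambda a,b,h:ray(c,220+(a+.5)/4-.5,140+(b+.5)/4-.5,h)[:2].round(4)
for n,a,b,h in(("pin",174,233,.094),("hole",517,392,.072),("cap",553,298,.122),("stud",205,156,.089),("spare",401,235,.066),("s1",177,50,.03),("s2",72,262,.03),("s3",592,494,.03),("s4",690,275,.03)): print(n,R(a,b,h))
def blob(n,x,y,rad,lo,hi):
    m=(np.hypot(P[...,0]-x,P[...,1]-y)<rad)&(Z>lo)&(Z<hi); v,u=np.nonzero(m)
    h=np.median(Z[m]); print(n,m.sum(),h.round(4),P[m][:,:2].mean(0).round(4),((P[m][:,:2].max(0)+P[m][:,:2].min(0))/2).round(4))
blob("cap",.50,-.3926,.03,.117,.13); blob("stud",.555,-.26,.03,.084,.105); blob("spare",.536,-.335,.03,.06,.07); blob("pin",.532,-.2458,.012,.085,.1)
E
```

```text
pin [ 0.5319 -0.2461]
hole [ 0.4733 -0.3823]
cap [ 0.5016 -0.394 ]
stud [ 0.5646 -0.2569]
spare [ 0.5384 -0.335 ]
s1 [ 0.6275 -0.2364]
s2 [ 0.5338 -0.1945]
s3 [ 0.4372 -0.415 ]
s4 [ 0.5305 -0.4563]
cap 277 0.1207 [ 0.501  -0.3938] [ 0.5011 -0.3937]
stud 274 0.0952 [ 0.5563 -0.2558] [ 0.5517 -0.2553]
spare 248 0.0645 [ 0.5385 -0.3349] [ 0.5354 -0.3392]
pin 58 0.0934 [ 0.532  -0.2443] [ 0.5325 -0.2439]
```

The manual's scale: shifts go in shares of 60 cm and turns go in shares of 120 degrees. Converting my numbers, -0.461 m is -0.7683, 0.264 m is 0.44, 37 degrees is 0.3083.

```bash
echo '[[[1,-0.7683,0.44,0,0,0,0.3083],[1,-0.7683,0.44,0,0,0,0.3083],[1,-0.7683,0.44,0,0,0,0.3083],[1,-0.7683,0.44,0,0,0,0.3083],[1,-0.7683,0.44,0,0,0,0.3083],[1,-0.7683,0.44,0,0,0,0.3083],[1,-0.7683,0.44,0,0,0,0.3083],[1,-0.7683,0.44,0,0,0,0.3083]]]' > path.dat && python3 steer.py path.dat
cat >> h.py <<'E'
def go(x,y,z,yaw=None):
    "delta in tool axes to world TCP target; yaw = desired heading of tool y, degrees"
    from station import r, imaging, order
    s=r.sense(); R=np.array(s["ee_rot"]); p=np.array(s["tcp_pos"])
    d=R.T@(np.array([x,y,z])-p); a=np.degrees(np.arctan2(R[1,1],R[0,1]))
    print("tcp",p.round(4),"yaw",a.round(2),"j",np.round(s["joints"],1),"w",round(s["gripper_width"],3),"F",np.round(s["wrist_force"],1),"t",s["time_s"])
    print("d",d.round(4),"rz",None if yaw is None else round(-(yaw-a),2),"tilt",R[2].round(4))
E
python3 -c "
from h import *;go(.532,-.2455,.17,66.2)"
```

```text
time_s: 0.9
tcp_pos: [0.426, -0.3436, 0.2224]
ee_rot: [[-0.916, 0.402, -0.0], [0.402, 0.916, 0.0], [0.0, 0.0, -1.0]]
wrist_force: [0.5, -1.5, -1.2]
gripper_width: 1.0
gripper_force: 0.0
tcp [ 0.426  -0.3436  0.2224] yaw 66.28 j [-21.9  14.5 -10.5  -0.  -65.  -91.8] w 1.0 F [ 0.5 -1.5 -1.2] t 0.9
d [-0.0576  0.1325  0.0524] rz 0.08 tilt [ 5.e-04  1.e-04 -1.e+00]
```

Converted, 0.132 m is 0.22, -0.058 m is -0.0967.

```bash
echo '[[[1,-0.0967,0.22,0.0667,0,0,0],[1,-0.0967,0.22,0.0667,0,0,0],[1,-0.0967,0.22,0.0667,0,0,0],[1,-0.0967,0.22,0.0667,0,0,0],[1,-0.0967,0.22,0.0667,0,0,0]]]' > path.dat && python3 steer.py path.dat
python3 -c "
from h import *;go(.532,-.2455,.077,66.2)
from station import r, imaging, order
for n in ('wrist','scene'):
    c=imaging.capture(n); np.savez(f'/tmp/{n}1.npz',**c); print(c['K'].tolist(),c['world_from_camera'].round(3).tolist())
    cv2.imwrite(f'pics/{n}1.png',c['pixels'][:,:,::-1])"
```

```text
time_s: 1.4
tcp_pos: [0.5313, -0.2469, 0.1815]
ee_rot: [[-0.916, 0.4, -0.002], [0.4, 0.916, 0.0], [0.002, -0.001, -1.0]]
wrist_force: [1.1, -1.1, 1.4]
gripper_width: 1.006
gripper_force: 0.0
tcp [ 0.5313 -0.2469  0.1815] yaw 66.4 j [  -9.1   20.2   -8.6   -0.   -61.4 -104.5] w 1.006 F [ 1.1 -1.1  1.4] t 1.4
d [-0.0003  0.0016  0.1045] rz 0.2 tilt [ 2.4e-03 -5.0e-04 -1.0e+00]
[[371.64829954431775, 0.0, 310.3504457186504], [0.0, 371.64829954431775, 243.91657153698628], [0.0, 0.0, 1.0]] [[0.4, -0.875, -0.273, 0.455], [0.916, 0.382, 0.12, -0.214], [-0.001, -0.298, 0.955, 0.344], [0.0, 0.0, 0.0, 1.0]]
[[532.159993528691, 0.0, 320.6860372602194], [0.0, 532.159993528691, 241.75162508928497], [0.0, 0.0, 1.0]] [[0.491, 0.411, -0.768, -0.235], [-0.871, 0.258, -0.419, -0.732], [0.026, 0.875, 0.484, 0.542], [0.0, 0.0, 0.0, 1.0]]
```

View pics/wrist1.png

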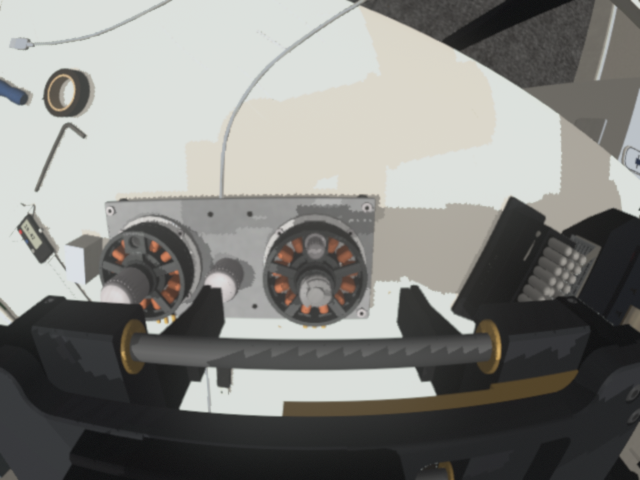

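Run:
```python
from h import *
c=np.load('/tmp/wrist1.npz'); im=c['pixels'][:,:,::-1]
a=cv2.resize(im[215:275,95:185],None,fx=8,fy=8,interpolation=cv2.INTER_CUBIC);b=cv2.resize(im[215:275,275:365],None,fx=8,fy=8,interpolation=cv2.INTER_CUBIC)
cv2.imwrite('pics/w1c.png',cv2.resize(np.vstack([a[:300],b[:300]]) if 0 else np.vstack([a,b]),None,fx=.62,fy=.62))
for n,u,v,h in(("pin",316,245,.094),("hole",135,241,.072)): print(n,ray(c,u,v,h,True).round(4))
```

```text
pin [ 0.5288 -0.2427  0.094 ]
hole [ 0.4723 -0.3809  0.072 ]
```

View pics/w1c.png

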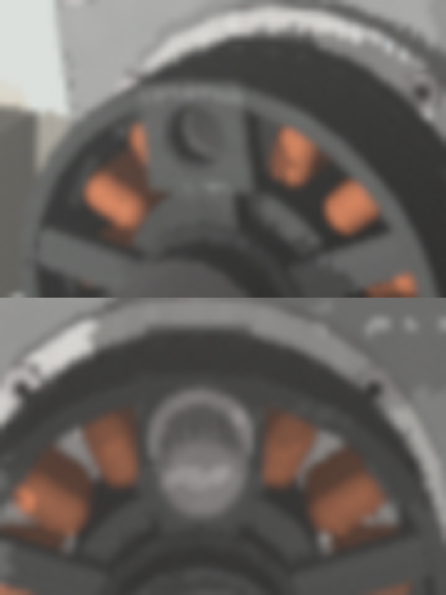

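Run:
```python
from h import *
c=np.load('/tmp/wrist1.npz')
for n,u,v,h in(("pin",315.3,250.6,.094),("collar",315.3,243.2,.0745),("hole",135.1,242,.072)): print(n,ray(c,u,v,h,True).round(4))
print(c["z_map"][250,315])
```

```text
pin [ 0.5324 -0.2448  0.094 ]
collar [ 0.533  -0.2448  0.0745]
hole [ 0.4731 -0.3813  0.072 ]
0.26256248
```

Converted, 0.095 m is 0.1583, 0.04 m is 0.0667.

```bash
echo '[[[0.6,0,0.0033,0.0667,0,0,0],[0.6,0,0.0033,0.125,0,0,0],[0.6,0,0.0033,0.1583,0,0,0],[0.6,0,0.0033,0.1583,0,0,0]]]' > path.dat && python3 steer.py path.dat
python3 -c "
from h import *;go(.5325,-.2450,.0765,66.5)"
```

```text
time_s: 1.9
tcp_pos: [0.5289, -0.2468, 0.0851]
ee_rot: [[-0.914, 0.405, -0.006], [0.405, 0.914, 0.002], [0.006, -0.001, -1.0]]
wrist_force: [0.2, 0.3, -0.1]
gripper_width: 0.718
gripper_force: 0.0
tcp [ 0.5289 -0.2468  0.0851] yaw 66.12 j [  -9.1   25.8  -15.4   -0.   -49.2 -104.7] w 0.718 F [ 0.2  0.3 -0.1] t 1.9
d [-0.0026  0.0031  0.0085] rz -0.38 tilt [ 0.0062 -0.001  -1.    ]
```

```bash
echo '[[[0.6,0,0,0,0,0,0],[0.6,0,0,0,0,0,0],[0.6,0,0,0,0,0,0]]]' > path.dat && python3 steer.py path.dat
python3 -c "
from h import *;go(.5325,-.2450,.0765,66.5)"
```

```text
time_s: 2.2
tcp_pos: [0.5329, -0.2466, 0.0894]
ee_rot: [[-0.915, 0.403, 0.003], [0.403, 0.915, -0.001], [-0.003, 0.001, -1.0]]
wrist_force: [0.0, 0.3, 0.3]
gripper_width: 0.609
gripper_force: 0.0
tcp [ 0.5329 -0.2466  0.0894] yaw 66.26 j [  -9.    25.5  -15.     0.   -49.2 -104.7] w 0.609 F [0.  0.3 0.3] t 2.2
d [0.0011 0.0013 0.0129] rz -0.24 tilt [-3.4e-03  7.0e-04 -1.0e+00]
```

Converted, 0.011 m is 0.0183, 0.006 m is 0.01.

```bash
echo '[[[0.5,0.0008,0.0017,0.01,0,0,0],[0.5,0.0008,0.0017,0.0183,0,0,0],[0.5,0.0008,0.0017,0.0183,0,0,0],[0.4,0.0008,0.0017,0.0183,0,0,0],[0.3,0.0008,0.0017,0.0183,0,0,0]]]' > path.dat && python3 steer.py path.dat
python3 -c "
from h import *;go(.5325,-.2450,.0765,66.5)"
```

```text
time_s: 2.7
tcp_pos: [0.5321, -0.245, 0.0766]
ee_rot: [[-0.916, 0.402, 0.0], [0.402, 0.916, -0.0], [-0.0, -0.0, -1.0]]
wrist_force: [0.5, -0.3, -0.1]
gripper_width: 0.391
gripper_force: 0.0
tcp [ 0.5321 -0.245   0.0766] yaw 66.29 j [  -8.9   26.4  -15.8    0.   -47.8 -104.8] w 0.391 F [ 0.5 -0.3 -0.1] t 2.7
d [-0.0004  0.0001  0.0001] rz -0.21 tilt [-1.e-04 -1.e-04 -1.e+00]
```

Close.

```bash
echo '[[[0.1,0,0,0,0,0,0],[0,0,0,0,0,0,0],[0,0,0,0,0,0,0],[0,0,0,0,0,0,0],[0,0,0,0,0,0,0],[0,0,0,0,0,0,0],[0,0,0,0,0,0,0]]]' > path.dat && python3 steer.py path.dat
python3 -c "
from h import *;go(.5325,-.2450,.0765,66.5)"
```

```text
time_s: 3.4
tcp_pos: [0.5321, -0.2449, 0.0767]
ee_rot: [[-0.916, 0.402, 0.0], [0.402, 0.916, 0.0], [-0.0, 0.0, -1.0]]
wrist_force: [0.5, 1.6, 1.2]
gripper_width: 0.126
gripper_force: 30.0
tcp [ 0.5321 -0.2449  0.0767] yaw 66.28 j [  -8.9   26.4  -15.8   -0.   -47.8 -104.8] w 0.126 F [0.5 1.6 1.2] t 3.4
d [-0.0004  0.0001  0.0002] rz -0.22 tilt [-3.e-04  2.e-04 -1.e+00]
```

Converted, -0.055 m is -0.0917, -0.05 m is -0.0833.

```bash
echo '[[[0,0,0,-0.0167,0,0,0],[0,0,0,-0.0367,0,0,0],[0,0,0,-0.0633,0,0,0],[0,0,0,-0.0833,0,0,0],[0,0,0,-0.0917,0,0,0],[0,0,0,-0.0917,0,0,0]]]' > path.dat && python3 steer.py path.dat
echo '[[[0,0,-0.0333,0,0,0,0],[0,0,-0.0917,0,0,0,0],[0,0,-0.1583,0,0,0,0],[0,0,-0.2083,0,0,0,0],[0,0,-0.2383,0,0,0,0],[0,0,-0.25,0,0,0,0],[0,0,-0.25,0,0,0,0],[0,0,-0.25,0,0,0,0]]]' > path.dat && python3 steer.py path.dat
echo '[[[0,0,0,0,0,0,0],[0,0,0,0,0,0,0],[0,0,0,0,0,0,0]]]' > path.dat && python3 steer.py path.dat
python3 -c "
from h import *;go(.5321-.0598,-.2449-.1376,.1,66.5)
from station import r, imaging, order
for n in ('wrist','scene'):
    c=imaging.capture(n); np.savez(f'/tmp/{n}2.npz',**c)
a=np.load('/tmp/wrist2.npz')['pixels'][:,:,::-1];b=np.load('/tmp/scene2.npz')['pixels'][:,:,::-1]
a=cv2.resize(a[180:330,220:420],(800,600),interpolation=cv2.INTER_CUBIC); cv2.imwrite('pics/w2.png',a); cv2.imwrite('pics/s2.png',cv2.resize(b[150:350,220:486],(800,600),interpolation=cv2.INTER_CUBIC))"
```

```text
time_s: 4.0
tcp_pos: [0.5323, -0.2452, 0.1328]
ee_rot: [[-0.916, 0.402, 0.002], [0.402, 0.916, -0.0], [-0.002, 0.0, -1.0]]
wrist_force: [0.3, 0.3, -1.8]
gripper_width: 0.125
gripper_force: 30.0
time_s: 4.8
tcp_pos: [0.4717, -0.3816, 0.1312]
ee_rot: [[-0.916, 0.402, -0.001], [0.402, 0.916, 0.001], [0.001, 0.0, -1.0]]
wrist_force: [-0.2, -1.0, -0.5]
gripper_width: 0.127
gripper_force: 30.0
time_s: 5.1
tcp_pos: [0.472, -0.3817, 0.1317]
ee_rot: [[-0.916, 0.401, 0.0], [0.401, 0.916, -0.0], [-0.0, 0.0, -1.0]]
wrist_force: [0.1, 0.2, -0.2]
gripper_width: 0.126
gripper_force: 30.0
tcp [ 0.472  -0.3817  0.1317] yaw 66.34 j [-23.7  24.7  -9.3  -0.  -56.  -90. ] w 0.126 F [ 0.1  0.2 -0.2] t 5.1
d [-0.0006 -0.0006  0.0317] rz -0.16 tilt [-2.e-04  0.e+00 -1.e+00]
```

View pics/w2.png

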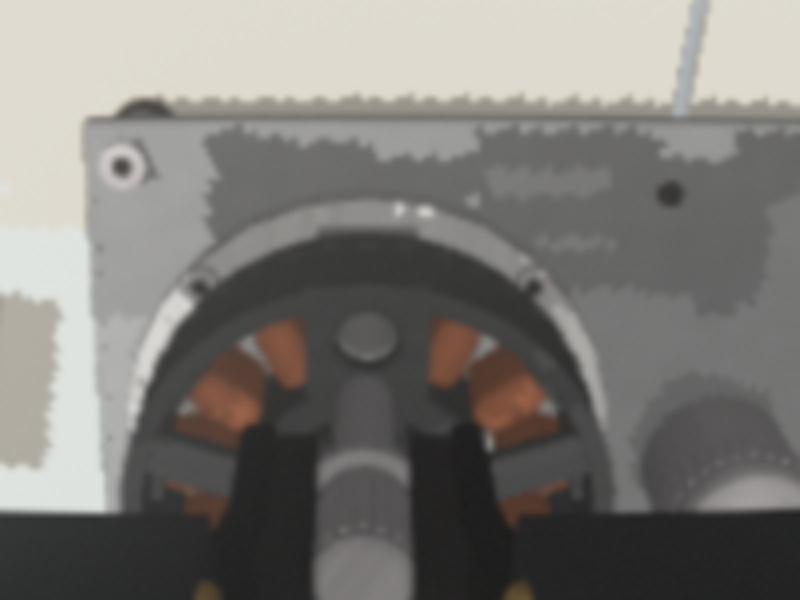

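Run:
```python
from h import *
c=np.load('/tmp/wrist2.npz')
f=lambda a,b,h:ray(c,220+(a+.5)/4-.5,180+(b+.5)/4-.5,h,True)
print("hole",f(367,337,.072).round(4))
print("headtop centre",f(363,583,.149).round(4),"tip near edge",f(366,378,.093).round(4),"collar c",f(363,490,.1295).round(4),"collar far edge",f(363,452,.1295).round(4))
```

```text
hole [ 0.4719 -0.3821  0.072 ]
headtop centre [ 0.4722 -0.3829  0.149 ] tip near edge [ 0.4704 -0.3816  0.093 ] collar c [ 0.4704 -0.3821  0.1295] collar far edge [ 0.4656 -0.38    0.1295]
```

View pics/s2.png

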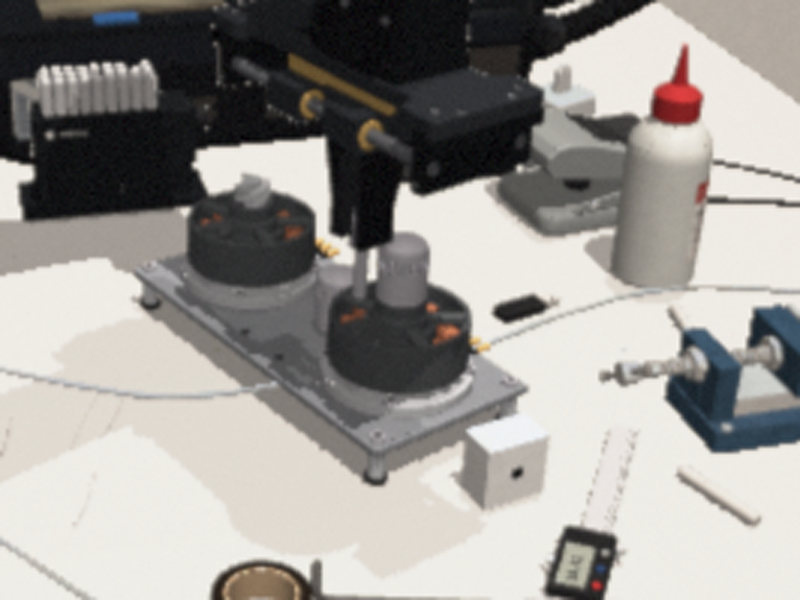

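Converted, 0.028 m is 0.0467, 0.026 m is 0.0433.

```bash
echo '[[[0,0,0,0.0133,0,0,0],[0,0,0,0.0267,0,0,0],[0,0,0,0.0333,0,0,0],[0,0,0,0.0383,0,0,0],[0,0,0,0.0433,0,0,0],[0,0,0,0.0467,0,0,0],[0,0,0,0.0467,0,0,0]]]' > path.dat && python3 steer.py path.dat
python3 -c "
from h import *;go(.5321-.0598,-.2449-.1376,.0767,66.5)
from station import r, imaging, order; print(r.sense()['moment'])"
```

```text
time_s: 5.9
tcp_pos: [0.4715, -0.3823, 0.1033]
ee_rot: [[-0.915, 0.402, -0.0], [0.402, 0.915, 0.0], [0.0, 0.0, -1.0]]
wrist_force: [0.5, 0.5, 0.1]
gripper_width: 0.125
gripper_force: 30.0
tcp [ 0.4715 -0.3823  0.1033] yaw 66.27 j [-23.8  26.4 -11.1  -0.  -52.5 -90. ] w 0.125 F [0.5 0.5 0.1] t 5.9
d [-0.0008  0.0001  0.0266] rz -0.23 tilt [ 4.e-04  1.e-04 -1.e+00]
[-0.0778593  -0.05644583  0.00399287]
```

In the hole (7 mm deep, no force). Continue.

Converted, 0.026 m is 0.0433, 0.023 m is 0.0383.

```bash
echo '[[[0,-0.0005,0,0.0067,0,0,0],[0,-0.0005,0,0.015,0,0,0],[0,-0.0005,0,0.0233,0,0,0],[0,-0.0005,0,0.0317,0,0,0],[0,-0.0005,0,0.0383,0,0,0],[0,-0.0005,0,0.0433,0,0,0],[0,-0.0005,0,0.0433,0,0,0]]]' > path.dat && python3 steer.py path.dat
python3 -c "
from h import *;go(.5321-.0598,-.2449-.1376,.0767,66.5)"
```

```text
time_s: 6.6
tcp_pos: [0.4717, -0.3822, 0.077]
ee_rot: [[-0.915, 0.402, -0.001], [0.402, 0.916, 0.0], [0.001, 0.0, -1.0]]
wrist_force: [0.8, 1.2, -0.0]
gripper_width: 0.125
gripper_force: 30.0
tcp [ 0.4717 -0.3822  0.077 ] yaw 66.28 j [-23.8  28.1 -12.6  -0.  -49.3 -90. ] w 0.125 F [ 0.8  1.2 -0. ] t 6.6
d [-0.0006 -0.      0.0003] rz -0.22 tilt [ 8.e-04  2.e-04 -1.e+00]
```

Converted, -0.065 m is -0.1083, -0.045 m is -0.075.

```bash
echo '[[[0.4,0,0,0,0,0,0],[0.4,0,0,0,0,0,0],[0.4,0,0,0,0,0,0],[0.4,0,0,0,0,0,0],[0.4,0,0,-0.0333,0,0,0],[0.6,0,0,-0.075,0,0,0],[0.6,0,0,-0.1083,0,0,0],[0.6,0,0,-0.1083,0,0,0]]]' > path.dat && python3 steer.py path.dat
python3 -c "
from h import *;go(.5013,-.3945,.142,156.3)"
```

```text
time_s: 7.4
tcp_pos: [0.4737, -0.3836, 0.1461]
ee_rot: [[-0.916, 0.402, 0.006], [0.402, 0.916, -0.004], [-0.007, -0.001, -1.0]]
wrist_force: [0.1, -0.2, -0.9]
gripper_width: 0.56
gripper_force: 0.0
tcp [ 0.4737 -0.3836  0.1461] yaw 66.31 j [-23.8  23.9  -8.3   0.1 -57.4 -90. ] w 0.56 F [ 0.1 -0.2 -0.9] t 7.4
d [-0.0297  0.0011  0.0044] rz -89.99 tilt [-0.0071 -0.001  -1.    ]
```

Converted, -0.03 m is -0.05, -64 degrees is -0.5333.

```bash
echo '[[[0.6,-0.05,0,0,0,0,-0.5333],[0.6,-0.05,0,0,0,0,-0.5333],[0.6,-0.05,0,0,0,0,-0.5333],[0.6,-0.05,0,0,0,0,-0.5333],[0.6,-0.05,0,0,0,0,-0.5333],[0.6,-0.05,0,0,0,0,-0.5333],[0.6,-0.05,0,0,0,0,-0.5333],[0.6,-0.05,0,0,0,0,-0.5333]]]' > path.dat && python3 steer.py path.dat >/dev/null
echo '[[[0.6,0,0,0,0,0,-0.0667],[0.6,0,0,0,0,0,-0.1333],[0.6,0,0,0,0,0,-0.2],[0.6,0,0,0,0,0,-0.2167],[0.6,0,0,0,0,0,-0.2167],[0.6,0,0,0,0,0,-0.2167]]]' > path.dat && python3 steer.py path.dat
python3 -c "
from h import *;go(.5013,-.3945,.100,156.3)
from station import r, imaging, order
c=imaging.capture('wrist');P=c['pixels'][:,:,::-1]; np.savez('/tmp/wrist3.npz',**c); cv2.imwrite('pics/w3.png',P)"
```

```text
time_s: 8.8
tcp_pos: [0.499, -0.3943, 0.1418]
ee_rot: [[-0.403, -0.915, -0.001], [-0.915, 0.403, 0.001], [-0.0, 0.001, -1.0]]
wrist_force: [0.2, -0.8, 0.0]
gripper_width: 0.602
gripper_force: 0.0
tcp [ 0.499  -0.3943  0.1418] yaw 156.22 j [-23.8  26.7  -4.2  -0.  -59.1  -0. ] w 0.602 F [ 0.2 -0.8  0. ] t 8.8
d [-0.0008 -0.0022  0.0418] rz -0.08 tilt [-2.0e-04  1.1e-03 -1.0e+00]
```

View pics/w3.png

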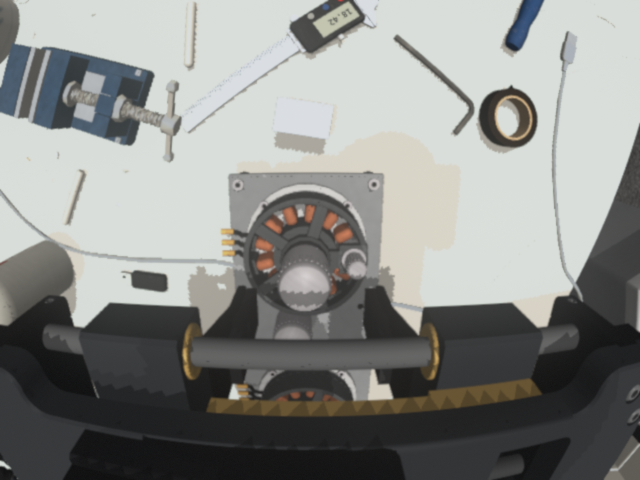

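Run:
```python
from h import *
c=np.load('/tmp/wrist3.npz'); g=c['pixels'].astype(int); s=g.sum(2)
m=((s>330)).astype(np.uint8)[255:320,270:340]
n,l,st,ce=cv2.connectedComponentsWithStats(m); i=1+np.argmax(st[1:,4]); print(st[i],ce[i]+[270,255])
for u,v in((305,288),tuple(ce[i]+[270,255])): print(ray(c,u,v,.118,True).round(4))
print("pin top",ray(c,354,264,.094,True).round(4))
```

```text
[   8    4   54   52 2025] [304.34765432 285.19604938]
[ 0.5014 -0.3952  0.118 ]
[ 0.501  -0.3969  0.118 ]
pin top [ 0.4724 -0.3879  0.094 ]
```

Converted, 0.042 m is 0.07, -0.0024 m is -0.004.

```bash
echo '[[[0.6,0,-0.0033,0.0167,0,0,0],[0.6,0,-0.004,0.0417,0,0,0],[0.6,0,-0.004,0.06,0,0,0],[0.6,0,-0.004,0.07,0,0,0],[0.6,0,-0.004,0.07,0,0,0],[0.6,0,-0.004,0.07,0,0,0]]]' > path.dat && python3 steer.py path.dat >/dev/null
echo '[[[0,0,0,0,0,0,0],[0,0,0,0,0,0,0],[0,0,0,0,0,0,0],[0,0,0,0,0,0,0],[0,0,0,0,0,0,0]]]' > path.dat && python3 steer.py path.dat
python3 -c "
from h import *;go(.5013,-.3950,.100,156.3)"
```

```text
time_s: 9.95
tcp_pos: [0.5017, -0.3955, 0.101]
ee_rot: [[-0.402, -0.916, 0.001], [-0.916, 0.402, -0.0], [0.0, -0.001, -1.0]]
wrist_force: [0.7, 0.2, 0.2]
gripper_width: 0.332
gripper_force: 30.0
tcp [ 0.5017 -0.3955  0.101 ] yaw 156.29 j [-23.8  29.2  -6.5   0.  -54.3   0. ] w 0.332 F [0.7 0.2 0.2] t 9.95
d [-0.0003  0.0006  0.001 ] rz -0.01 tilt [ 1.e-04 -6.e-04 -1.e+00]
```

Converted, -0.0006 m is -0.001, -0.0003 m is -0.0005, -10 degrees is -0.0833.

```bash
for i in 1 2; do echo '[[[0,0,0,-0.0002,0,0,-0.025],[0,0,0,-0.0005,0,0,-0.05],[0,0,0,-0.001,0,0,-0.0833],[0,0,0,-0.001,0,0,-0.0833]]]' > path.dat && python3 steer.py path.dat >/dev/null
python3 -c "
from h import *;go(.5013,-.3950,.100,156.3)
from station import r, imaging, order; print(r.sense()['moment'].round(3))"; done
```

```text
tcp [ 0.5021 -0.3956  0.101 ] yaw 166.26 j [-23.8  29.2  -6.4  -0.  -54.3  10. ] w 0.335 F [ 1.7 -1.4 -0.9] t 10.35
d [-0.0004  0.0009  0.001 ] rz 9.96 tilt [ 1.0e-04 -1.2e-03 -1.0e+00]
[-0.246 -0.418 -0.082]
tcp [ 0.5024 -0.3958  0.1011] yaw 176.11 j [-23.8  29.2  -6.4  -0.  -54.2  19.9] w 0.335 F [ 3.  -2.  -5.6] t 10.75
d [-0.0007  0.0011  0.0011] rz 19.81 tilt [ 3.0e-04 -2.1e-03 -1.0e+00]
[-0.804 -0.983 -0.486]
```

Converted, 0.0004 m is 0.0007, 0.0002 m is 0.0003, 18 degrees is 0.15.

```bash
for i in 1 2; do echo '[[[0,0,0,0.0003,0,0,0.0417],[0,0,0,0.0007,0,0,0.0833],[0,0,0,0.0007,0,0,0.125],[0,0,0,0.0007,0,0,0.15],[0,0,0,0.0007,0,0,0.15]]]' > path.dat && python3 steer.py path.dat >/dev/null
python3 -c "
from h import *;go(.5013,-.3950,.100,156.3)
from station import r, imaging, order; print(r.sense()['moment'].round(3))"; done
```

```text
tcp [ 0.5012 -0.3952  0.1013] yaw 158.2 j [-23.8  29.2  -6.5   0.  -54.4   2. ] w 0.335 F [ 1.  -0.6 -1.5] t 11.25
d [-0.0002 -0.      0.0013] rz 1.9 tilt [-0.      0.0012 -1.    ]
[-0.045 -0.098  0.006]
tcp [ 0.5013 -0.3954  0.1014] yaw 140.3 j [-23.8  29.2  -6.5   0.  -54.4 -15.9] w 0.333 F [ 0.6 -0.   1. ] t 11.75
d [-0.0003  0.0003  0.0014] rz -16.0 tilt [ 4.e-04  4.e-04 -1.e+00]
[ 0.006  0.071 -0.033]
```

Converted, -0.004 m is -0.0067, -0.0035 m is -0.0058, 56 degrees is 0.4667.

```bash
echo '[[[0,0,0,-0.0017,0,0,0.0667],[0,0,0,-0.0025,0,0,0.1333],[0,0,0,-0.0033,0,0,0.2],[0,0,0,-0.0042,0,0,0.2667],[0,0,0,-0.005,0,0,0.3333],[0,0,0,-0.0058,0,0,0.4],[0,0,0,-0.0067,0,0,0.4667],[0,0,0,-0.0067,0,0,0.4667]]]' > path.dat && python3 steer.py path.dat >/dev/null
python3 -c "
from h import *;go(.5013,-.3950,.100,156.3)
from station import r, imaging, order; print(r.sense()['moment'].round(3))"
```

```text
tcp [ 0.5012 -0.3953  0.1051] yaw 84.36 j [-23.8  29.   -6.2  -0.  -54.8 -71.9] w 0.336 F [-0.5  0.2 -0.1] t 12.55
d [-0.0001  0.0003  0.0051] rz -71.94 tilt [ 9.e-04  3.e-04 -1.e+00]
[ 0.014  0.073 -0.   ]
```

Converted, -0.0036 m is -0.006, -0.0031 m is -0.0052, 56 degrees is 0.4667.

```bash
echo '[[[0,0,0,-0.001,0,0,0.0667],[0,0,0,-0.0018,0,0,0.1333],[0,0,0,-0.0027,0,0,0.2],[0,0,0,-0.0035,0,0,0.2667],[0,0,0,-0.0043,0,0,0.3333],[0,0,0,-0.0052,0,0,0.4],[0,0,0,-0.006,0,0,0.4667],[0,0,0,-0.006,0,0,0.4667]]]' > path.dat && python3 steer.py path.dat >/dev/null
python3 -c "
from h import *;go(.5013,-.3950,.100,156.3)
from station import r, imaging, order; print(r.sense()['moment'].round(3))"
echo '[[[0,0,0,-0.0007,0,0,0.0667],[0,0,0,-0.0017,0,0,0.1333],[0,0,0,-0.0023,0,0,0.1667],[0,0,0,-0.0033,0,0,0.1667],[0,0,0,-0.005,0,0,0.1667],[0,0,0,-0.005,0,0,0.1667]]]' > path.dat && python3 steer.py path.dat
```

```text
tcp [ 0.5017 -0.3947  0.1086] yaw 28.49 j [-2.370e+01  2.880e+01 -6.000e+00 -1.000e-01 -5.520e+01 -1.277e+02] w 0.335 F [-0.1  2.2  0.8] t 13.35
d [-0.     -0.0005  0.0086] rz -127.81 tilt [ 8.e-04  5.e-04 -1.e+00]
[ 0.851 -0.356 -0.043]
time_s: 13.95
tcp_pos: [0.5018, -0.3948, 0.1112]
ee_rot: [[-0.147, 0.989, 0.0], [0.989, 0.147, 0.001], [0.001, 0.0, -1.0]]
wrist_force: [2.7, 4.1, -2.7]
gripper_width: 0.338
gripper_force: 30.0
```

Converted, -0.004 m is -0.0067, -0.003 m is -0.005.

```bash
echo '[[[0,0,0,-0.0017,0,0,0],[0,0,0,-0.0033,0,0,0],[0,0,0,-0.005,0,0,0],[0,0,0,-0.0067,0,0,0],[0,0,0,-0.0067,0,0,0]]]' > path.dat && python3 steer.py path.dat
python3 -c "
from h import *;go(.5013,-.3950,.100,156.3)
from station import r, imaging, order; print(r.sense()['moment'].round(3))"
```

```text
time_s: 14.45
tcp_pos: [0.5011, -0.3963, 0.1162]
ee_rot: [[-0.144, 0.99, -0.0], [0.99, 0.144, -0.001], [-0.001, -0.001, -1.0]]
wrist_force: [-0.6, 0.1, -1.0]
gripper_width: 0.331
gripper_force: 30.0
tcp [ 0.5011 -0.3963  0.1162] yaw 8.3 j [-2.380e+01  2.830e+01 -5.600e+00  1.000e-01 -5.610e+01 -1.479e+02] w 0.331 F [-0.6  0.1 -1. ] t 14.45
d [0.0012 0.0004 0.0162] rz -148.0 tilt [-1.e-03 -6.e-04 -1.e+00]
[-0.095  0.034 -0.004]
```

Converted, -0.086 m is -0.1433, -0.08 m is -0.1333.

```bash
echo '[[[0,0,0,-0.01,0,0,0],[0,0,0,-0.0267,0,0,0],[0,0,0,-0.05,0,0,0],[0,0,0,-0.08,0,0,0],[0,0,0,-0.11,0,0,0],[0,0,0,-0.1333,0,0,0],[0,0,0,-0.1433,0,0,0],[0,0,0,-0.1433,0,0,0]]]' > path.dat && python3 steer.py path.dat >/dev/null
echo '[[[0,0,0,0,0,0,0],[0,0,0,0,0,0,0],[0,0,0,0,0,0,0],[0,0,0,0,0,0,0],[0,0,0,0,0,0,0]]]' > path.dat && python3 steer.py path.dat
python3 -c "
from h import *
from station import r, imaging, order
for n in ('wrist','scene'):
    c=imaging.capture(n);np.savez(f'/tmp/{n}4.npz',**c)
    P=c['pixels'][:,:,::-1]
    cv2.imwrite(f'pics/{n}4.png',P if n=='wrist' else cv2.resize(P[120:320,220:486],(800,600)))"
```

```text
time_s: 15.75
tcp_pos: [0.5015, -0.3954, 0.2012]
ee_rot: [[-0.144, 0.99, -0.001], [0.99, 0.144, 0.0], [0.0, -0.001, -1.0]]
wrist_force: [0.4, -0.3, -0.9]
gripper_width: 0.334
gripper_force: 30.0
```

View pics/scene4.png

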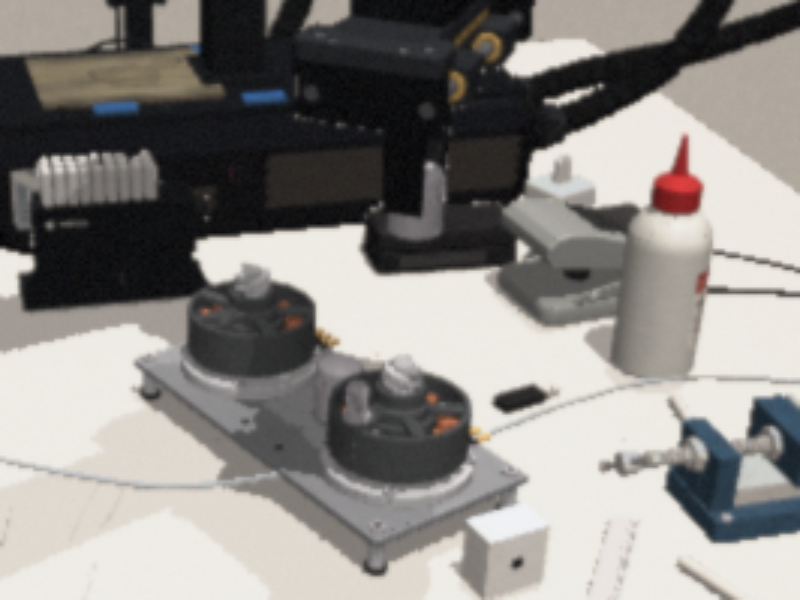

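View pics/wrist4.png

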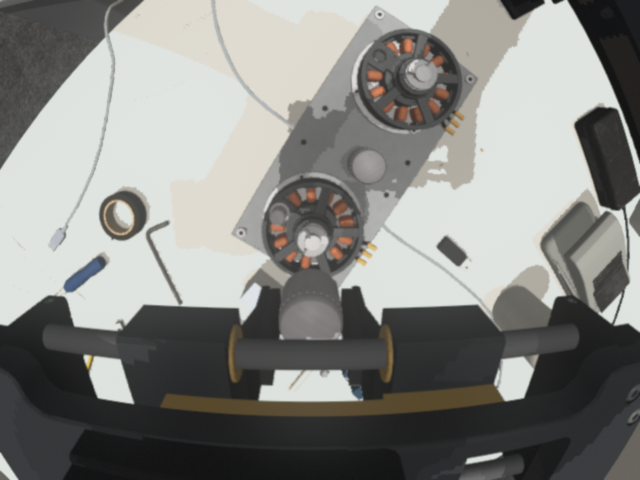

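The scene crop shows the cap upright in the fingers, around (415,205), above the capped motor. The pin stands home at (357,398), and the spare cap hasn't moved. The wrist view agrees: cap at (312,308), pin at (279,211).

```bash
python3 -c "
from station import r, imaging, order; print(order.finish_job())"
```

```text
the job is handed in; nothing more can be done
None
```

The locking pin is home in the capped motor, and its cap, which has a left-hand thread, is unscrewed and held upright and still about 10 cm above its seat; I handed the job in at about 16 s but no verdict came back.

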